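Fit the missing ferrule on an upturned plant stand

ROBOT

A 6-joint arm with a two-finger parallel gripper is mounted at the origin on the work surface. World frame = base frame: x ahead of the robot, y to its left, z up, the work surface at z = 0. Lengths are in m, angles in rad, forces in N, time in s.
With the tool pointing down it reaches from about 0.35 to 0.85 m from the base axis. Payload 8.1 kg.
Tool frame: the origin (TCP) lies at the very end of the fingers, on their centre line; the grasp point (between the pads) lies 19 mm behind it; z points along the fingers, y is the line along which they close (so a half turn about z gives the same grasp; the last joint's range is limited). The gripper opens to 93 mm and grips with 3 to 60 N. Pads are 15 mm wide; open, the fingers measure 128 mm over their backs; the gripper's body (75 mm by 188 mm) begins 65 mm behind the grasp point.
Start: joints at [1.087, 0.13, 1.488, -0, 1.523, -0.085], TCP at [0.233, 0.553, 0.184] pointing down, gripper open.
Joint ranges: [-2.96, 2.96], [-0.89, 2.26], [0.02, 2.5], [-1.34, 4.48], [0, 2.73], [-2.66, 2.66]. Speed limits (rad/s): [2.39, 2.39, 2.79, 3.14, 3.14, 3.14].

INTERFACE

Orientations are given as a rotation vector (axis times angle).
In Python, from plant import robot gives the robot as it stands. The module is installed in compiled form; this text tells all that it offers.
- The arm moves only by the tool play_rows, never from a script. Its argument "increments" is text: rows parted by semicolons, each of 5 numbers parted by spaces: the shift along the tool's x, y, z in mm, then the turn about the tool's z in degrees, then the closure, from -1 (fully open) to 1 (shut). In form: dx dy dz yaw claw; .... A call has 1 to 20 rows; each row is the pose to reach, as a shift and turn from the pose commanded when the call began, along the tool's axes at that moment; what a row does not reach only later rows make up. A row lasts 1/10 s, in which the tool goes at most 50 mm and 8.59 degrees, less where a joint would pass 70% of its speed; a pose out of reach is approached as far as the arm can. A call with a gripper value outside its range is refused whole. The fingers move at their own pace and stop on an object; "force" is the grip in N (left out, the last holds). Time passes only in rows, so rows that repeat a pose let the fingers close. It gives the time, the measured TCP pose, the force, the opening and the grip force at its end, in the units of the state.
- robot.read_state(): the state, without advancing time (a new reading comes with each control period).
- robot.read_camera(name): name is "scene" or "side" or "wrist"; returns the picture (480x640x3 uint8, blue, green, red); there is no depth.
- robot.calibration(name): a dict with "vertical_fov" (degrees; the focal length in pixels is half the picture's height over the tangent of half this angle, whatever the lens; pixels are square), "cx", "cy" (the principal point, pixels), "rvec" (rotation vector, rad) and "tvec" (3), from world to camera coordinates, as OpenCV has them. Camera axes: x right, y down, z forward; pixel columns grow to the right and rows downward; lengths in m; the calibration is good to about 2 mm. The wrist camera is an equidistant fisheye: a pixel r from the principal point sees the ray r / f radians off the axis. A picture is of the moment at which its call begins: read the wrist's pose just before it. calibration takes no time and is no camera call; for the wrist camera it gives the pose at the moment of the call.
- robot.close_job(): hands the job in; it is judged then, once.
Trained networks look in the newest picture that a camera, given by its name, has taken for a name from the list of things; names that differ only in an ending like _2 or _b are one class to them, and where a whole thing is asked for, a point or a joint stands for the part that bears it (a point fixed in the world has none). Each returns a list of dicts, best first, with "conf" (0 to 1); they miss things now and then, are a little off and sometimes report something else, mostly with a low value. They report only what shows in the picture. A call takes as long as a camera call.
- robot.recognise(camera, query): "centre" ([x, y, z] in m, in world coordinates, good to about 4 mm: the middle of the surface that is visible of it).
- robot.regions_of(camera, query): "pixels" (480x640 bool, what is visible of it).
- robot.landmark_of(camera, query): "centre" ([x, y, z] in m, in world coordinates, good to about 4 mm: a listed point, or the origin of a listed thing).
The state is a dict: "t": time; "q": joint angles; "dq": joint speeds; "joint_torque": joint torques, N m; "tool_pos": TCP position; "orientation": TCP orientation; "force": force on the tool from outside, world axes, zero at the start; "wrist_torque": the same for the moment, N m; "opening": finger opening in m; "gripper_force": force on a finger pad.
Only numpy, scipy, OpenCV 4.12 (cv2) and the standard library are available. Lean on these libraries where they do the work, as an engineer would, in place of code of your own. Each camera call takes 0.05 s, during which the arm holds its last target. There are 200 camera calls.

TASK

One leg of the upturned plant stand has lost its ferrule. Pull the tray out of the black parts organiser, take the spare ferrule that matches the two already on the stand (leave the smaller one in the tray), and push it firmly all the way home on the bare leg, then let go. Do not knock the stand or the other things on the bench about.

Things in the scene. Friction and masses are not known exactly. Their poses are not given: they have to be found in the camera images.
- stand: Plant stand standing upside down, loose, about 1.8 kg. Its round plywood top (270 mm across, 22 thick) lies on the bench; on it, 95 mm from its middle, three upright steel tube legs 22 mm across, with a thin ring brace 95 mm up. Two legs carry grey ferrules (32 mm across, tops 213 mm up); the third, along the stand's own +x, is bare. Origin: middle of the board's underside; z up.
- leg_end (a point): Middle of the flat upper end of the bare leg, 207 mm above the bench. The last 4 mm of the leg narrow from 22 mm to 17 mm across; below that it is a plain 22 mm tube. z up, along the leg.
- organiser: Black plastic parts organiser screwed to the bench: 200 mm deep (its x), 270 mm wide (its y), 78 mm high, shallow bays of screws and washers moulded in its top. Origin: middle of its underside; its front with the tray faces its own -x, roughly towards the robot. Its closed top hides the ferrules until the tray is pulled out.
- tray (a joint): Pull-out tray, walls 52 mm high: 0 shut, 0.14 m fully out along the organiser's -x, light drag (1 to 2 N), stays where left; starts shut or up to 25 mm out. Its two front bays side by side (each 122 mm wide, 117 mm front to back, 40 mm divider) hold one ferrule each. Inner floor 8 mm above the bench. The ferrules ride along and may slide a little.
- tray_handle (a point): Middle of the tray's black bar handle: a round bar 11 mm thick and 90 mm long along the organiser's y, 48 mm above the bench, its centre 34 mm in front of the tray's front plate (28 mm free gap behind the bar). It moves with the tray and has the organiser's axes.
- ferrule_mid (a point): Centre (half-way up) of the spare ferrule that fits: a hard grey nylon cup, plain cylinder 32 mm outside diameter, 38 mm tall, about 25 g, standing mouth down in one of the two front bays of the tray. Bore 25 mm across and 32 mm deep from the mouth, closed top 6 mm thick; fully home on the leg its centre lies 13 mm below the leg's end. z up, along the bore.
- small_ferrule_mid (a point): Centre (half-way up) of a smaller grey ferrule for other tube, 22 mm outside diameter, 30 mm tall, bore 17 mm: it does not fit the leg. It stands mouth down in the other front bay and stays in the tray.
- jar_mid (a point): Centre of a glass jam jar with closed cap, 72 mm across and 115 mm tall, loose on the bench; leave alone.
- mallet: Mallet with orange head (60 mm across, 95 mm long) and wooden handle reaching 260 mm along its own -x, lying on the bench; origin under the middle of the head; leave alone.
- clamp_a: Steel G-clamp lying flat, about 190 by 120 mm, 18 mm high; origin on the bench under its middle; leave alone.
- clamp_b: Second, like steel G-clamp lying flat; origin on the bench under its middle; leave alone.

How it is judged:
By the outcome, as a careful person would: the job done as asked, in the order asked, and still so for the second after the job is handed in, with the robot touching nothing.
It also fails if it takes over 58 s, if anything falls off the work surface, if the arm or the gripper's body presses on something with over 40 N, if the wrist force passes 120 N, or if a joint passes its speed limit or range.

## Working session

There is one attempt and no reset: what is moved stays moved. The work goes in short steps, Python scripts to look and compute and a tool call to move; the robot and the scene stay as the last step left them, time stands still between calls to the robot, and variables do not carry over. Pictures are saved under pics/ and viewed, at most 10 in all, crops included, and the job is handed in when it is done.

Besides the shell and the picture viewer there is one more tool, called after "Call:" by a JSON object that holds its "name" and its "arguments". play_rows: Moves the arm, as the interface text tells. Its arguments: {"type":"object","properties":{"increments":{"type":"string"},"force":{"type":"number"}},"required":["increments"]}

```bash
mkdir -p pics; python3 - <<'E'
from plant import robot
import cv2,numpy as np
for c in ["scene","side"]:
    im=robot.read_camera(c); cv2.imwrite(f"pics/{c}0.png",im)
    for n in ["leg_end","stand","organiser","tray_handle","jar_mid","mallet","clamp_a"]:
        for d in robot.landmark_of(c,n)[:2]: print(c,n,np.round(d["centre"],3),round(d["conf"],2))
s=robot.read_state();print(s)
for c in ["scene","side","wrist"]: print(robot.calibration(c))
E
```

```text
scene leg_end [0.477 0.094 0.204] 0.79
scene organiser [ 0.716 -0.286  0.001] 0.57
scene tray_handle [ 0.562 -0.307  0.049] 0.87
scene jar_mid [0.762 0.037 0.059] 0.94
scene jar_mid [ 0.259 -0.234  0.001] 0.31
scene mallet [ 0.262 -0.235  0.001] 0.69
scene clamp_a [ 0.47  -0.586 -0.003] 0.88
scene clamp_a [ 0.264 -0.237  0.001] 0.75
side leg_end [0.477 0.091 0.204] 0.73
side stand [ 0.559 -0.307  0.051] 0.69
side stand [0.475 0.091 0.204] 0.61
side organiser [ 0.714 -0.285 -0.   ] 0.8
side tray_handle [ 0.56  -0.307  0.053] 0.73
side jar_mid [0.759 0.038 0.057] 0.62
side mallet [ 0.263 -0.234 -0.   ] 0.63
side clamp_a [ 0.467 -0.587  0.   ] 0.75
side clamp_a [ 0.35  0.48 -0.  ] 0.69
{'t': 0.8, 'q': array([ 1.08661539e+00,  1.30323500e-01,  1.48820180e+00, -9.73854620e-06,
        1.52302886e+00, -8.53985371e-02]), 'dq': array([-0.00144482, -0.00128999,  0.00072034, -0.00077913,  0.00012145,
       -0.00181471]), 'joint_torque': array([-4.68823746e-04, -5.59695268e+01, -4.92032754e+01,  7.67306518e-02,
        2.26034538e-02, -4.37755602e-05]), 'tool_pos': array([0.23296082, 0.5529292
[... 158 characters left out ...]
e': array([-0.03141979,  0.03667571, -0.01403926]), 'gripper_force': 0.0, 'opening': 0.09276560714355155}
{'vertical_fov': 42.69346670027034, 'cx': 319.1537565679468, 'cy': 231.4358669247357, 'rvec': array([ 1.58171333,  2.09063651, -0.76442686]), 'tvec': array([ 0.20109381, -0.28096904,  2.2425202 ])}
{'vertical_fov': 52.98119837555403, 'cx': 320.3597611466268, 'cy': 235.0528656187099, 'rvec': array([ 2.26997611, -0.67727309,  0.28697446]), 'tvec': array([-0.45548203,  0.23807119,  1.52796147])}
{'vertical_fov': 65.70646984690485, 'cx': 319.7609721278382, 'cy': 244.27262573423616, 'rvec': array([-2.40523318, -1.59409364, -0.23784968]), 'tvec': array([-0.60031987, -0.03289979,  0.39210127])}
```

View pics/scene0.png

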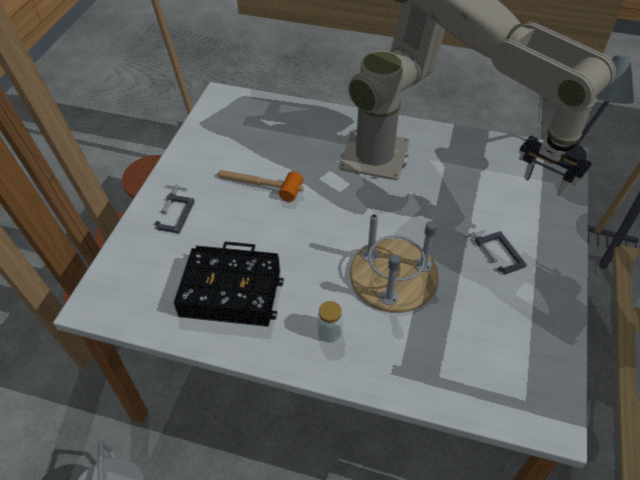

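View pics/side0.png

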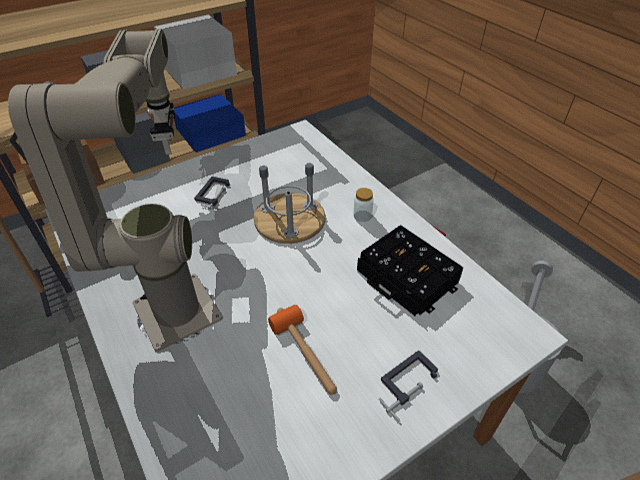

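Scene: bare leg end at about (374,217), the ferruled legs at (432,228) and (394,262), organiser (228,285) with its handle (240,245), jar (330,320). The networks agree with this. Next I go to a hover above the handle.

```bash
cat > h.py <<'E'
from plant import robot
import cv2,numpy as np
from scipy.spatial.transform import Rotation as Rn
def inc(p,ang=None):
    """mm increments in tool axes to world p, yaw deg to bring tool y to world angle ang (deg)"""
    s=robot.read_state();R=Rn.from_rotvec(s["orientation"]).as_matrix()
    d=R.T@(np.array(p)-s["tool_pos"])*1000
    a=np.degrees(np.arctan2(R[1,1],R[0,1]))
    y=0 if ang is None else (a-ang+180)%360-180
    print("inc",np.round(d,1),"yaw",round(y,1),"now",np.round(s["tool_pos"],4),"yang",round(a,1),"q6",round(s["q"][5],2))
def look(cam,names,f=None):
    im=robot.read_camera(cam)
    if f: cv2.imwrite(f"pics/{f}.png",im)
    for n in names:
        for d in robot.landmark_of(cam,n)[:2]: print(cam,n,np.round(d["centre"],4),round(d["conf"],2))
E
python3 - <<'E'
from h import *
inc([0.233,0.553,0.33]); inc([0.545,-0.309,0.24],8)
E
```

```text
inc [-0.000e+00  1.000e-01 -1.463e+02] yaw 0 now [0.233  0.5529 0.1837] yang 67.2 q6 -0.09
inc [-622.2 -673.1  -56.3] yaw 59.2 now [0.233  0.5529 0.1837] yang 67.2 q6 -0.09
```

Call:
{"name": "play_rows", "arguments": {"increments": "0 0 -50 0 0.48; 0 0 -100 0 0.48; -30 -33 -110 4 0.48; -62 -67 -110 8 0.48; -95 -103 -110 12 0.48; -128 -138 -110 16 0.48; -160 -173 -110 20 0.48; -194 -210 -110 24 0.48; -227 -246 -110 28 0.48; -260 -281 -110 32 0.48; -293 -317 -110 36 0.48; -326 -353 -110 40 0.48; -359 -388 -110 44 0.48; -392 -424 -110 48 0.48; -425 -460 -110 52 0.48; -458 -495 -110 56 0.48; -491 -531 -110 59 0.48; -524 -567 -110 59 0.48; -557 -603 -90 59 0.48; -590 -638 -70 59 0.48", "force": 20}}

```text
t: 2.8
tool_pos: [0.5282, -0.2624, 0.256]
orientation: [2.057, 2.371, 0.001]
force: [-0.0, 0.1, 0.1]
opening: 0.0243
gripper_force: 0.0
```

Call:
{"name": "play_rows", "arguments": {"increments": "0 0 0 0 0.48; 0 0 0 0 0.48"}}

```text
t: 3.0
tool_pos: [0.5267, -0.2604, 0.2538]
orientation: [-2.058, -2.369, 0.0]
force: [-0.7, -0.1, 0.7]
opening: 0.024
gripper_force: 0.0
```

```bash
python3 - <<'E'
from h import *
print(robot.read_state()["opening"])
look("wrist",["tray_handle","organiser"],"w1"); inc([0.56,-0.307,0.036],8)
E
```

```text
0.0239850103622168
wrist tray_handle [ 0.5647 -0.3132  0.0506] 0.93
wrist organiser [ 0.7145 -0.2887  0.0022] 0.83
inc [-51.7  24.6 221.3] yaw 0.2 now [ 0.5278 -0.2591  0.2571] yang 8.2 q6 -0.69
```

View pics/w1.png

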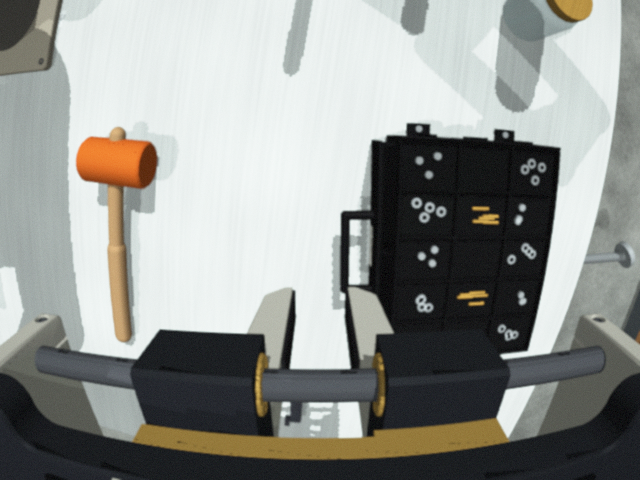

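The handle bar lies at column ~346, rows 212–288, its lower end close to the finger. I back-project it onto z=0.048.

```bash
cat >> h.py <<'E'
def wray(px,z):
    c=robot.calibration("wrist");f=240/np.tan(np.radians(c["vertical_fov"]/2))
    v=np.array(px,float)-[c["cx"],c["cy"]];r=np.hypot(*v);th=r/f
    d=np.array([*(v/r*np.sin(th)),np.cos(th)]);R=Rn.from_rotvec(c["rvec"]).as_matrix()
    o=-R.T@c["tvec"];d=R.T@d;return o+d*(z-o[2])/d[2]
E
python3 - <<'E'
from h import *
for p,z in [((346,216),.048),((346,250),.048),((346,286),.048),((373,142),.078),((386,143),.078),((559,150),.078),((528,350),.078)]: print(p,np.round(wray(p,z),4))
im=cv2.imread("pics/w1.png");cv2.imwrite("pics/w1c.png",cv2.resize(im[120:360,320:580],None,fx=2.3,fy=2.3,interpolation=cv2.INTER_CUBIC))
E
```

```text
(346, 216) [ 0.5586 -0.2646  0.048 ]
(346, 250) [ 0.5651 -0.3045  0.048 ]
(346, 286) [ 0.5726 -0.3494  0.048 ]
(373, 142) [ 0.5708 -0.1775  0.078 ]
(386, 143) [ 0.5843 -0.1762  0.078 ]
(559, 150) [ 0.7942 -0.1387  0.078 ]
(528, 350) [ 0.8382 -0.4032  0.078 ]
```

View pics/w1c.png

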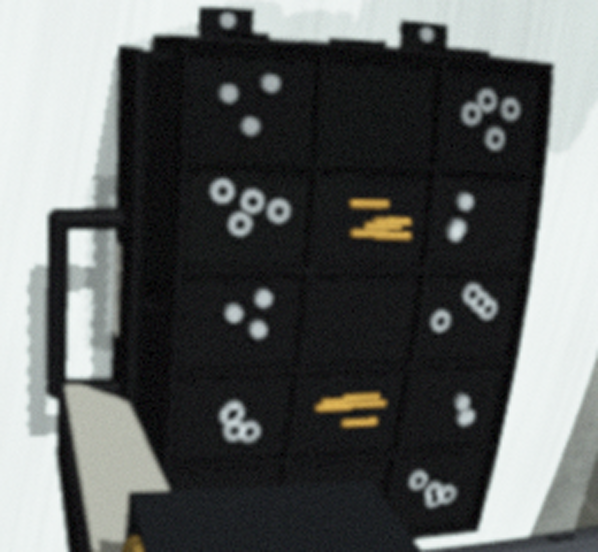

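Call:
{"name": "play_rows", "arguments": {"increments": "-25 14 40 -1 0.48; -53 28 80 -1 0.48; -53 28 120 -1 0.48; -53 28 150 -1 0.48; -53 28 175 -1 0.48; -53 28 190 -1 0.48; -53 28 205 -1 0.48; -53 28 222 -1 0.48; -53 28 222 -1 0.48"}}

```text
t: 4.05
tool_pos: [0.5615, -0.3074, 0.0314]
orientation: [-2.035, -2.39, 0.001]
force: [-1.2, 0.0, -1.4]
opening: 0.0243
gripper_force: 0.0
```

```bash
python3 - <<'E'
from h import *
look("wrist",["tray_handle"],"w2"); inc([0.564,-0.307,0.036],9.3)
E
```

```text
wrist tray_handle [ 0.5642 -0.306   0.0494] 0.89
inc [ 1.2  1.5 -2.1] yaw -0.1 now [ 0.5627 -0.3084  0.0339] yang 9.2 q6 -0.74
```

View pics/w2.png

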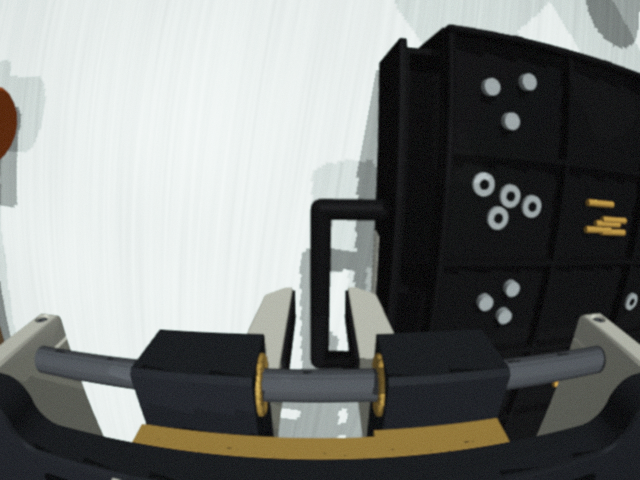

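Bar sits between the fingers (column 320, fingers at 285 and 355). Grip and pull.

Call:
{"name": "play_rows", "arguments": {"increments": "0 0 0 0 1; 0 0 0 0 1; 0 0 0 0 1; 0 -6 0 0 1; 0 -16 0 0 1; 0 -28 0 0 1; 0 -40 0 0 1; 0 -52 0 0 1; 0 -64 0 0 1; 0 -76 0 0 1; 0 -87 0 0 1; 0 -97 0 0 1; 0 -105 0 0 1; 0 -111 0 0 1; 0 -116 0 0 1; 0 -119 0 0 1; 0 -119 0 0 1", "force": 15}}

```text
t: 5.85
tool_pos: [0.4449, -0.3274, 0.0335]
orientation: [-2.037, -2.391, -0.0]
force: [-0.2, 0.4, 0.1]
opening: 0.0004
gripper_force: 0.0
```

```bash
python3 - <<'E'
from h import *
look("wrist",["tray_handle"],"w3")
look("scene",["tray_handle"])
E
```

```text
wrist tray_handle [ 0.5622 -0.3079  0.0499] 0.74
scene tray_handle [ 0.5613 -0.3068  0.0521] 0.68
```

View pics/w3.png

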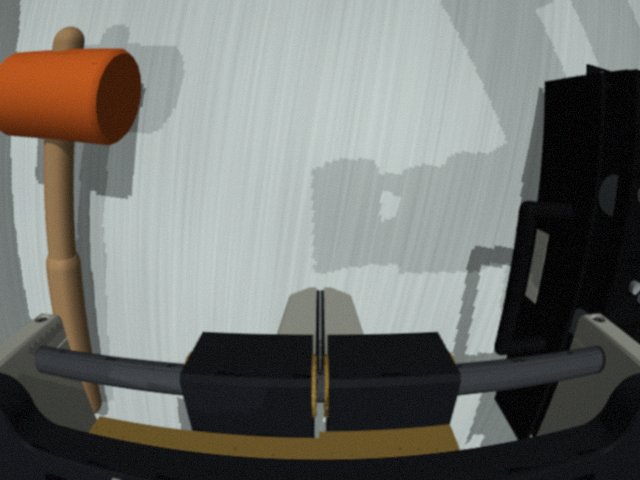

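```bash
python3 - <<'E'
from h import *
c=robot.calibration("wrist");s=robot.read_state()
R=Rn.from_rotvec(c["rvec"]).as_matrix();f=240/np.tan(np.radians(c["vertical_fov"]/2))
print("cam",-R.T@c["tvec"],"axis",R[2],s["tool_pos"],s["force"])
Rt=Rn.from_rotvec(s["orientation"]).as_matrix()
def pr(p):
    q=R@p+c["tvec"];r=np.hypot(q[0],q[1]);th=np.arctan2(r,q[2]);return np.round([c["cx"]+f*th*q[0]/r,c["cy"]+f*th*q[1]/r])
for o in [(0,0,0),(0,0,-.0145),(0,0,-.019),(.045,0,-.0145),(-.045,0,-.0145)]: print(o,pr(s["tool_pos"]+Rt@o))
E
```

```text
cam [ 0.43206562 -0.24623982  0.23463631] axis [ 0.04604556 -0.28800368 -0.95652166] [ 0.44537832 -0.32725763  0.03352036] [ 0.84707027  0.03087828 -0.0574503 ]
(0, 0, 0) [320. 278.]
(0, 0, -0.0145) [320. 288.]
(0, 0, -0.019) [320. 292.]
(0.045, 0, -0.0145) [320. 207.]
(-0.045, 0, -0.0145) [320. 356.]
```

```bash
python3 - <<'E'
from h import *
s=robot.read_state()
ims=[]
for cam in ["scene","side"]:
    im=robot.read_camera(cam).copy();c=robot.calibration(cam);f=240/np.tan(np.radians(c["vertical_fov"]/2))
    K=np.array([[f,0,c["cx"]],[0,f,c["cy"]],[0,0,1]])
    p,_=cv2.projectPoints(np.array([s["tool_pos"],s["tool_pos"]+[0,0,.04]]),c["rvec"],c["tvec"],K,None);p=p.reshape(-1,2)
    u,v=map(int,p[0]);x0=max(0,u-50);y0=max(0,v-65);crop=cv2.resize(im[y0:y0+100,x0:x0+100],None,fx=4,fy=4,interpolation=cv2.INTER_CUBIC)
    for q in p: cv2.circle(crop,tuple(int(k) for k in (q-[x0,y0]+.5)*4),3,(0,0,255),1)
    ims.append(crop)
cv2.imwrite("pics/tips.png",np.hstack(ims))
E
```

```text
(no output)
```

View pics/tips.png

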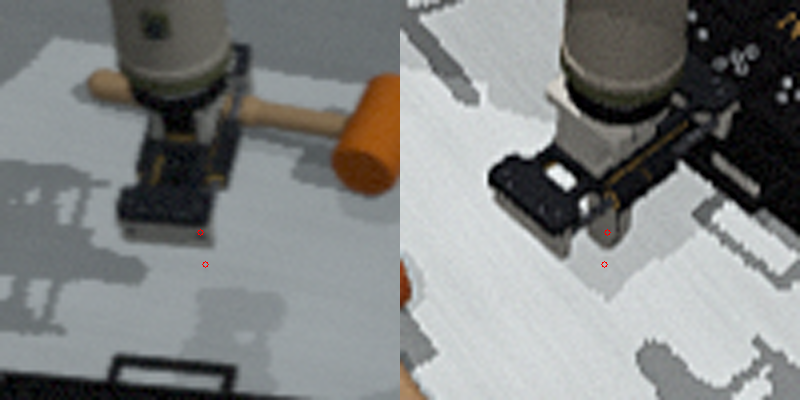

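The tray did not move: the overlay shows the real fingertips about 25 mm above the reported TCP, so the fingers closed over the bar. I'll measure this by gently touching the bench here.

Call:
{"name": "play_rows", "arguments": {"increments": "0 0 12 0 1; 0 0 24 0 1; 0 0 32 0 1; 0 0 36 0 1; 0 0 40 0 1; 0 0 43 0 1; 0 0 46 0 1; 0 0 46 0 1"}}

```text
t: 6.95
tool_pos: [0.445, -0.3272, -0.0127]
orientation: [-2.037, -2.391, -0.0]
force: [0.2, -0.5, 0.6]
opening: 0.0007
gripper_force: 0.0
```

Call:
{"name": "play_rows", "arguments": {"increments": "0 0 3 0 1; 0 0 6 0 1; 0 0 8 0 1; 0 0 8 0 1"}}

```text
t: 7.35
tool_pos: [0.4448, -0.3271, -0.0209]
orientation: [-2.037, -2.391, -0.0]
force: [-0.3, 0.3, 0.5]
opening: 0.0003
gripper_force: 0.0
```

Call:
{"name": "play_rows", "arguments": {"increments": "0 0 2 0 1; 0 0 4 0 1; 0 0 4 0 1"}}

```text
t: 7.65
tool_pos: [0.4449, -0.3271, -0.0248]
orientation: [-2.037, -2.391, -0.0]
force: [-0.6, 0.1, 0.2]
opening: 0.0006
gripper_force: 0.0
```

Call:
{"name": "play_rows", "arguments": {"increments": "0 0 2 0 1; 0 0 4 0 1; 0 0 4 0 1"}}

```text
t: 7.95
tool_pos: [0.4449, -0.3271, -0.0289]
orientation: [-2.037, -2.391, 0.0]
force: [-0.6, 0.0, -0.5]
opening: 0.0003
gripper_force: 0.0
```

Call:
{"name": "play_rows", "arguments": {"increments": "0 0 2 0 1; 0 0 4 0 1; 0 0 4 0 1"}}

```text
t: 8.25
tool_pos: [0.4449, -0.3271, -0.0329]
orientation: [-2.037, -2.391, -0.0]
force: [1.0, 0.1, 0.7]
opening: 0.0003
gripper_force: 0.0
```

Call:
{"name": "play_rows", "arguments": {"increments": "0 0 2 0 1; 0 0 4 0 1; 0 0 4 0 1"}}

```text
t: 8.55
tool_pos: [0.4453, -0.3275, -0.0348]
orientation: [-2.037, -2.392, 0.0]
force: [-6.7, 6.0, 18.1]
opening: 0.0004
gripper_force: 9.0
```

```bash
python3 - <<'E'
from h import *
s=robot.read_state();print(s["tool_pos"],s["force"],s["q"])
im=robot.read_camera("side");cv2.imwrite("pics/tips2.png",cv2.resize(im[200:320,300:440],None,fx=4,fy=4))
E
```

```text
[ 0.44529924 -0.32752041 -0.03476011] [-6.68005537  5.95623512 18.08910461] [-7.26803244e-01  2.22851465e-01  1.80687379e+00 -1.69106190e-04
  1.11191655e+00 -8.86600048e-01]
```

View pics/tips2.png

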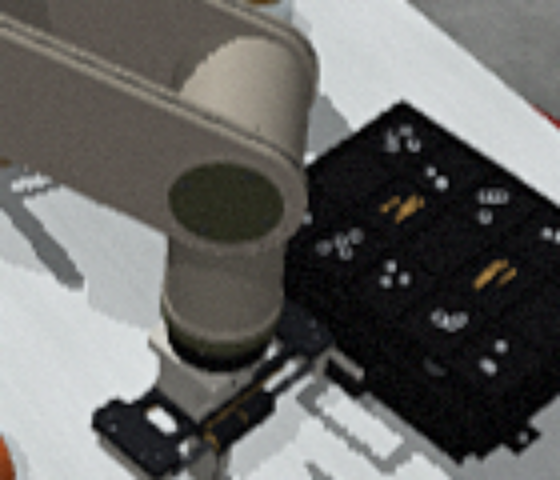

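Contact at reported z ≈ -0.034, so the true tips sit 34 mm above the reported TCP (the wrist view agrees with no sideways offset). I'll correct for this and go back to the handle.

```bash
sed -i 's/^def inc(p,ang=None):/def inc(p,ang=None):  # p = TRUE tip (reported z + 34 mm)\n    p=np.array(p)-[0,0,.034]/' h.py; python3 - <<'E'
from h import *
inc([0.563,-0.3075,0.034],9.3)
E
```

```text
inc [  1.  119.4 -34.8] yaw -0.1 now [ 0.4453 -0.3275 -0.0348] yang 9.2 q6 -0.89
```

Call:
{"name": "play_rows", "arguments": {"increments": "0 0 -40 0 1; 0 0 -90 0 0.48; 0 30 -95 0 0.48; 0 70 -95 0 0.48; 0 105 -95 0 0.48; 0 119.5 -95 0 0.48; 0 119.5 -80 0 0.48; 0 119.5 -68 0 0.48; 0 119.5 -56 0 0.48; 0 119.5 -46 0 0.48; 0 119.5 -38 0 0.48; 0 119.5 -37 0 0.48"}}

```text
t: 9.8
tool_pos: [0.5617, -0.3079, -0.0012]
orientation: [-2.036, -2.389, 0.001]
force: [-1.0, 0.4, -0.2]
opening: 0.0243
gripper_force: 0.0
```

Call:
{"name": "play_rows", "arguments": {"increments": "0 0 0 0 1; 0 0 0 0 1; 0 0 0 0 1; 0 0 0 0 1", "force": 15}}

```text
t: 10.2
tool_pos: [0.5634, -0.3087, 0.0012]
orientation: [2.036, 2.391, -0.0]
force: [-0.8, -0.8, 1.9]
opening: 0.0101
gripper_force: 15.0
```

Gripped (opening 10–11 mm). Pull.

Call:
{"name": "play_rows", "arguments": {"increments": "0 -5 0 0 1; 0 -14 0 0 1; 0 -24 0 0 1; 0 -35 0 0 1; 0 -46 0 0 1; 0 -57 0 0 1; 0 -68 0 0 1; 0 -79 0 0 1; 0 -89 0 0 1; 0 -98 0 0 1; 0 -106 0 0 1; 0 -112 0 0 1; 0 -116 0 0 1; 0 -118 0 0 1; 0 -118 0 0 1"}}

```text
t: 11.7
tool_pos: [0.4455, -0.3266, 0.001]
orientation: [-2.037, -2.39, -0.001]
force: [-2.1, 4.2, 9.9]
opening: 0.0104
gripper_force: 15.0
```

Call:
{"name": "play_rows", "arguments": {"increments": "0 -3 0 0 1; 0 -6 0 0 1; 0 -9 0 0 1; 0 -9 0 0 1"}}

```text
t: 12.1
tool_pos: [0.4387, -0.3277, 0.0011]
orientation: [2.036, 2.39, 0.005]
force: [7.4, 4.7, 3.0]
opening: 0.0105
gripper_force: 15.0
```

Call:
{"name": "play_rows", "arguments": {"increments": "0 2 0 0 0.48; 0 2 0 0 0.48; 0 2 -10 0 0.48; 0 2 -40 0 0.48; 0 2 -80 0 0.48; -20 15 -120 0 0.2; -50 35 -160 0 0.2; -81 49 -200 0 0.2; -81 49 -235 0 0.2; -81 49 -235 0 0.2; -81 49 -235 0 0.2"}}

```text
t: 13.2
tool_pos: [0.4991, -0.4014, 0.2371]
orientation: [2.036, 2.389, -0.001]
force: [0.2, 0.2, 0.1]
opening: 0.0373
gripper_force: 0.0
```

```bash
python3 - <<'E'
from h import *
look("wrist",["ferrule_mid","small_ferrule_mid","tray_handle","leg_end"],"w4"); inc([0.5,-0.4,0.27],9.3)
for d in robot.regions_of("wrist","ferrule_mid")[:3]:
    y,x=np.where(d["pixels"]);print(d["conf"],x.min(),x.max(),y.min(),y.max(),len(x))
look("scene",["ferrule_mid","small_ferrule_mid"])
E
```

```text
wrist ferrule_mid [ 0.5394 -0.2582  0.0268] 0.64
wrist small_ferrule_mid [ 0.5417 -0.3642  0.0219] 0.56
wrist small_ferrule_mid [ 0.4403 -0.3271  0.0464] 0.22
wrist tray_handle [ 0.4414 -0.3291  0.0509] 0.62
wrist tray_handle [ 0.2663 -0.2352 -0.0019] 0.61
inc [-0.5  1.9 -2.3] yaw -0.1 now [ 0.498  -0.3998  0.2337] yang 9.2 q6 -0.92
0.92 360 391 71 100 727
scene ferrule_mid [ 0.5345 -0.2576  0.0252] 0.53
scene small_ferrule_mid [ 0.543  -0.3691  0.0231] 0.64
scene small_ferrule_mid [ 0.4698 -0.5857 -0.0041] 0.61
```

View pics/w4.png

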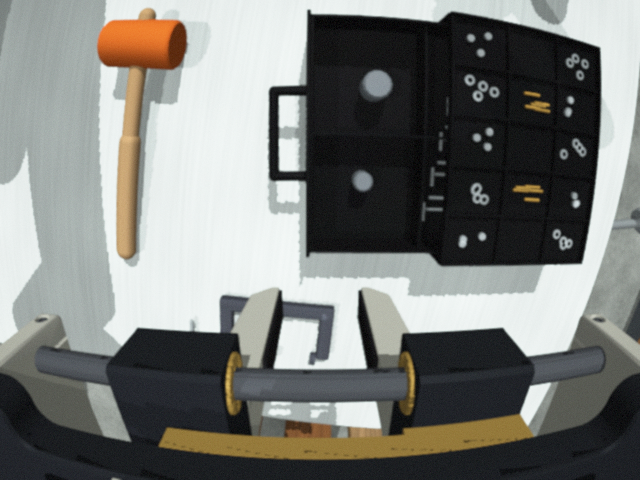

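Tray out: the large ferrule's top is at (377,84) in the +y bay, the small one at (362,181) in the other bay. The network agrees.

```bash
python3 - <<'E'
from h import *
im=cv2.imread("pics/w4.png",0)[60:110,345:405]
m=(im>115).astype(np.uint8);y,x=np.where(m);c=(x.mean()+345,y.mean()+60);print(c,len(x),x.min()+345,x.max()+345,y.min()+60,y.max()+60)
p=wray(c,.046);print(p); inc([p[0],p[1],.20],9.3)
E
```

```text
(np.float64(377.34839924670433), np.float64(83.05084745762711)) 531 364 390 71 95
[ 0.53529436 -0.25502745  0.046     ]
inc [137.6  59.3  69. ] yaw -0.1 now [ 0.4987 -0.4004  0.2349] yang 9.2 q6 -0.92
```

Call:
{"name": "play_rows", "arguments": {"increments": "30 13 20 0 -0.29; 65 28 50 0 -0.29; 100 44 85 0 -0.29; 130 58 120 0 -0.29; 136 59.5 150 0 -0.29; 136 59.5 169 0 -0.29; 136 59.5 169 0 -0.29"}}

```text
t: 14.35
tool_pos: [0.5336, -0.2548, 0.0626]
orientation: [-2.032, -2.388, 0.002]
force: [0.5, -0.1, -0.2]
opening: 0.06
gripper_force: 0.0
```

```bash
python3 - <<'E'
from h import *
look("wrist",["ferrule_mid"],"w5")
ds=robot.regions_of("wrist","ferrule_mid")
y,x=np.where(ds[0]["pixels"]);print(ds[0]["conf"],x.min(),x.max(),y.min(),y.max())
im=cv2.imread("pics/w5.png",0);mm=ds[0]["pixels"]
for t in (110,130,150):
    yy,xx=np.where(mm&(im>t));print(t,len(xx),xx.mean(),yy.mean(),xx.min(),xx.max(),yy.min(),yy.max(),wray(((xx.min()+xx.max())/2,(yy.min()+yy.max())/2),.046))
inc([0.5358,-0.2565,.013],9.3)
E
```

```text
wrist ferrule_mid [ 0.5388 -0.2589  0.0264] 0.78
0.68 301 348 234 293
110 1552 325.2951030927835 268.8943298969072 304 347 247 291 [ 0.54049535 -0.25961349  0.046     ]
130 224 328.08482142857144 275.21875 313 340 249 290 [ 0.54118529 -0.25985235  0.046     ]<stdin>:7: RuntimeWarning: Mean of empty slice.
  ret = ret.dtype.type(ret / rcount)
Traceback (most recent call last):
ValueError: zero-size array to reduction operation minimum which has no identity
```

View pics/w5.png

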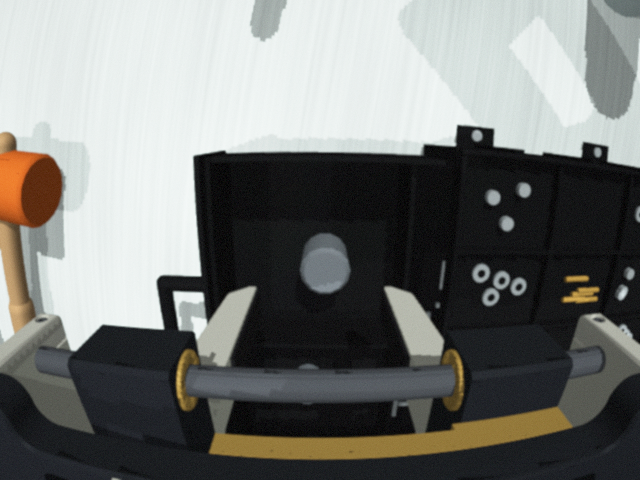

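Ferrule's top disc is centred at (325,269) between the fingers, at about (0.539,-0.259).

```bash
python3 - <<'E'
from h import *
inc([0.5395,-0.259,.013],9.3)
E
```

```text
inc [-1.6  2.3 89. ] yaw -0.2 now [ 0.5368 -0.2577  0.068 ] yang 9.1 q6 -0.69
```

Call:
{"name": "play_rows", "arguments": {"increments": "-1.6 2.3 25 0 -0.29; -1.6 2.3 50 0 -0.29; -1.6 2.3 68 0 -0.29; -1.6 2.3 80 0 -0.29; -1.6 2.3 87 0 -0.29; -1.6 2.3 88 0 -0.29; -1.6 2.3 88 0 0.6; -1.6 2.3 88 0 0.6; -1.6 2.3 88 0 0.6; -1.6 2.3 88 0 0.6", "force": 45}}

```text
t: 15.5
tool_pos: [0.539, -0.2584, -0.0208]
orientation: [2.037, 2.391, 0.0]
force: [-0.6, -0.4, 0.3]
opening: 0.0323
gripper_force: 0.1
```

Call:
{"name": "play_rows", "arguments": {"increments": "0 0 0 0 1; 0 0 0 0 1; 0 0 0 0 1; 0 0 -15 0 1; 0 0 -50 0 1; 0 0 -95 0 1; 0 0 -140 0 1; 0 0 -190 0 1; 0 0 -240 0 1; 0 0 -290 0 1; 0 0 -290 0 1", "force": 45}}

```text
t: 16.6
tool_pos: [0.5416, -0.2599, 0.2793]
orientation: [2.028, 2.381, 0.004]
force: [0.8, -0.1, 0.6]
opening: 0.0308
gripper_force: 45.0
```

```bash
python3 - <<'E'
from h import *
look("wrist",["ferrule_mid"]);look("side",["ferrule_mid","leg_end"]);look("scene",["leg_end"])
inc([.477,.092,.27],9.3)
E
```

```text
wrist ferrule_mid [ 0.544  -0.26    0.3269] 0.68
side ferrule_mid [ 0.5358 -0.2569  0.3185] 0.46
side leg_end [0.4739 0.0894 0.2012] 0.61
scene leg_end [0.4735 0.0933 0.2093] 0.87
inc [354.7  -4.2  31.1] yaw -0.1 now [ 0.5376 -0.2576  0.2662] yang 9.2 q6 -0.69
```

Call:
{"name": "play_rows", "arguments": {"increments": "20 -1 0 0 1; 50 -3 0 0 1; 85 -5 5 0 1; 120 -6 10 0 1; 155 -8 15 0 1; 190 -10 20 0 1; 225 -12 20 0 1; 255 -14 20 0 1; 278 -15 20 0 1; 294 -16 20 0 1; 294 -16 20 0 1; 294 -16 20 0 1; 294 -16 20 0 1"}}

```text
t: 18.25
tool_pos: [0.4759, 0.0289, 0.2479]
orientation: [-2.037, -2.391, 0.001]
force: [0.3, -0.2, -0.8]
opening: 0.0308
gripper_force: 45.0
```

```bash
python3 - <<'E'
from h import *
look("wrist",["leg_end","ferrule_mid"],"w6")
for n in ["leg_end"]:
  for d in robot.regions_of("wrist",n)[:2]:
    y,x=np.where(d["pixels"]);print(d["conf"],x.min(),x.max(),y.min(),y.max(),len(x))
inc([.475,.092,.225],9.3)
c=robot.calibration("wrist");R=Rn.from_rotvec(c["rvec"]).as_matrix();f=240/np.tan(np.radians(c["vertical_fov"]/2))
q=R@np.array([.475,.0915,.207])+c["tvec"];r=np.hypot(q[0],q[1]);th=np.arctan2(r,q[2]);u,v=c["cx"]+f*th*q[0]/r,c["cy"]+f*th*q[1]/r;print(u,v)
im=cv2.imread("pics/w6.png");g=cv2.cvtColor(im,6)
x0,y0=int(u)-40,int(v)-40
h=cv2.HoughCircles(cv2.resize(cv2.medianBlur(g,3)[y0:y0+80,x0:x0+80],None,fx=4,fy=4),cv2.HOUGH_GRADIENT,1,20,param1=80,param2=15,minRadius=40,maxRadius=130)
if h is not None:
  for k in h[0][:4]: p=(k[0]/4+x0,k[1]/4+y0);print(p,k[2]/4,wray(p,.207))
E
```

```text
wrist leg_end [0.474  0.091  0.2082] 0.64
wrist ferrule_mid [0.4783 0.0299 0.2962] 0.98
0.78 259 560 0 201 39858
0.56 270 519 350 437 4158
inc [62.5  8.9 57.4] yaw -0.2 now [0.4761 0.0289 0.2484] yang 9.1 q6 -0.21
333.7302343038372 165.06647671559313
(np.float32(333.375), np.float32(163.125)) 10.475 [0.47456528 0.09272104 0.207     ]
```

Call:
{"name": "play_rows", "arguments": {"increments": "20 3 10 0 1; 45 6 25 0 1; 60 8 40 0 1; 62.8 8.4 52 0 1; 62.8 8.4 57 0 1; 62.8 8.4 57 0 1; 62.8 8.4 62 0 1; 62.8 8.4 66 0 1; 62.8 8.4 70 0 1; 62.8 8.4 73 0 1; 62.8 8.4 73 0 1"}}

```text
t: 19.55
tool_pos: [0.4741, 0.0928, 0.175]
orientation: [-2.037, -2.391, 0.001]
force: [0.1, 0.9, -0.8]
opening: 0.0309
gripper_force: 45.0
```

Call:
{"name": "play_rows", "arguments": {"increments": "0 0 3 0 1; 0 0 6 0 1; 0 0 8 0 1; 0 0 8 0 1"}}

```text
t: 19.95
tool_pos: [0.4743, 0.0923, 0.1671]
orientation: [2.037, 2.391, -0.002]
force: [-0.4, -5.0, 0.3]
opening: 0.031
gripper_force: 45.0
```

On the leg, pressing lightly sideways (Fy -5 N). I ease it and carry on down.

Call:
{"name": "play_rows", "arguments": {"increments": "-0.8 0 0 0 1; -0.8 0 3 0 1; -0.8 0 6 0 1; -0.8 0 9 0 1; -0.8 0 12 0 1; -0.8 0 12 0 1"}}

```text
t: 20.55
tool_pos: [0.4742, 0.0921, 0.1547]
orientation: [-2.037, -2.391, 0.001]
force: [0.1, -2.3, -0.7]
opening: 0.0308
gripper_force: 45.0
```

Expected home at reported z ≈ 0.146. Raise the grip force and push on in steps.

Call:
{"name": "play_rows", "arguments": {"increments": "-0.4 0 2 0 1; -0.4 0 4 0 1; -0.4 0 6 0 1; -0.4 0 8 0 1; -0.4 0 9 0 1; -0.4 0 10 0 1; -0.4 0 10 0 1", "force": 60}}

```text
t: 21.25
tool_pos: [0.4746, 0.0919, 0.146]
orientation: [-2.037, -2.392, -0.001]
force: [-2.4, -0.2, 4.5]
opening: 0.0307
gripper_force: 60.0
```

Call:
{"name": "play_rows", "arguments": {"increments": "0 0 1 0 1; 0 0 2 0 1; 0 0 3 0 1; 0 0 4 0 1; 0 0 4 0 1"}}

```text
t: 21.75
tool_pos: [0.4748, 0.0919, 0.1459]
orientation: [2.036, 2.391, 0.002]
force: [-19.8, -2.6, 32.3]
opening: 0.0307
gripper_force: 60.0
```

Call:
{"name": "play_rows", "arguments": {"increments": "0.2 -1 0 0 1; 0.2 -1.5 0 0 1; 0.2 -1.5 1 0 1; 0.2 -1.5 2 0 1; 0.2 -1.5 2 0 1"}}

```text
t: 22.25
tool_pos: [0.475, 0.0919, 0.1458]
orientation: [2.034, 2.389, 0.006]
force: [-18.2, -2.6, 40.6]
opening: 0.0306
gripper_force: 60.0
```

Call:
{"name": "play_rows", "arguments": {"increments": "0 -1 1 0 1; 0 -2 2 0 1; 0 -2 3 0 1; 0 -2 3 0 1; 0 -1 0 0 1; 0 -1 -3 0 1; 0 0 -6 0 1; 0 0 -6 0 1"}}

```text
t: 23.05
tool_pos: [0.4734, 0.0918, 0.1459]
orientation: [2.037, 2.391, 0.001]
force: [-2.5, -0.7, 8.9]
opening: 0.0303
gripper_force: 60.0
```

```bash
python3 - <<'E'
from h import *
s=robot.read_state();print(s["tool_pos"],s["force"],s["opening"])
look("scene",["leg_end","ferrule_mid"]);look("side",["ferrule_mid"])
E
```

```text
[0.47343754 0.09177767 0.14588881] [-2.46364597 -0.71538841  8.86316408] 0.030323328343155768
scene leg_end [0.4751 0.0963 0.2033] 0.65
side ferrule_mid [0.4712 0.0925 0.1962] 0.63
```

Seated (ferrule centre near 0.194–0.196). Release and rise.

Call:
{"name": "play_rows", "arguments": {"increments": "0 0 0 0 0.1; 0 0 0 0 -0.2; 0 0 0 0 -0.2; 0 0 0 0 -0.2; 0 0 -15 0 -0.2; 0 0 -40 0 -0.2; 0 0 -75 0 -0.2; 0 0 -110 0 -0.2; -30 0 -130 0 -0.2; -60 0 -130 0 -0.2; -60 0 -130 0 -0.2; -60 0 -130 0 -0.2"}}

```text
t: 24.5
tool_pos: [0.4826, 0.0322, 0.2762]
orientation: [2.039, 2.39, 0.001]
force: [-0.1, 0.3, -0.3]
opening: 0.0561
gripper_force: 0.0
```

```bash
python3 - <<'E'
from h import *
for c in ["wrist","scene","side"]: look(c,["ferrule_mid","leg_end","small_ferrule_mid","tray_handle","jar_mid"],c+"9")
s=robot.read_state();print(s["tool_pos"],s["force"],s["opening"])
a=[cv2.resize(cv2.imread("pics/scene9.png")[190:320,320:460],(400,371)),cv2.resize(cv2.imread("pics/side9.png")[130:260,220:360],(400,371))]
cv2.imwrite("pics/fin.png",np.hstack(a))
E
```

```text
wrist ferrule_mid [0.4734 0.0881 0.1941] 0.78
wrist small_ferrule_mid [ 0.5401 -0.3649  0.0221] 0.42
wrist tray_handle [ 0.4373 -0.3313  0.0485] 0.62
wrist jar_mid [0.7624 0.0377 0.0626] 0.92
scene ferrule_mid [0.4729 0.0902 0.1927] 0.57
scene ferrule_mid [0.5154 0.1749 0.0012] 0.39
scene leg_end [0.4781 0.0966 0.2025] 0.87
scene small_ferrule_mid [ 0.5405 -0.3682  0.0232] 0.61
scene tray_handle [ 0.44   -0.3232  0.0511] 0.97
scene jar_mid [0.7642 0.0368 0.0589] 0.66
scene jar_mid [0.4763 0.0932 0.2043] 0.63
side ferrule_mid [0.4691 0.0952 0.1948] 0.65
side leg_end [0.4771 0.0913 0.201 ] 0.59
side small_ferrule_mid [ 0.5392 -0.3643  0.0211] 0.42
side tray_handle [ 0.4365 -0.3224  0.056 ] 0.72
side jar_mid [0.7608 0.0369 0.0541] 0.84
[0.48259681 0.03241403 0.27552135] [ 0.268197   -0.48024751 -0.27533303] 0.05580124464958981
```

```bash
python3 -c "
from plant import robot
print(robot.close_job())"
```

```text
the job is handed in; nothing more can be done
None
```

The matching ferrule is pushed home on the bare leg and released, with its centre at about 0.194 m on all three cameras (target 0.194). The smaller ferrule is still in the pulled-out tray, and the job was handed in at about 25 s.

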